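# Clamp a shelf foot in the one-hand bar clamp

### The job

Stand the wooden shelf foot on the bed of the bench clamp, centred between the jaws with its block's broad sides facing them, and let go of it. Then squeeze the trigger with measured force, again and again, until the sliding jaw holds the foot firmly and squarely against the fixed jaw; stop when the trigger turns stiff, so that the wood is not crushed. Move the jaw by its trigger only, never by pushing it, leave the jar, the tape ring and the carton alone, and finish clear of everything.

Things in the scene. Friction and masses are not known exactly. Their poses are not given: they have to be found in the camera images.
- foot: Loose brown hardwood shelf foot, 0.12 kg: a block 44 mm (its x) by 60 mm (its y), 40 mm high, with an upright round stub on top, 24 mm in diameter, 50 mm high (90 mm in all). Origin: centre of the block's underside; z up along the stub. Half a turn about z makes no difference. The broad sides to be gripped, 60 mm wide, face its +x and -x.
- clamp: One-hand bar clamp bolted to the bench, with a dark bed plate 310 x 80 x 12 mm. Origin: on the bench under the bed; x: along the bar, the way the sliding jaw drives; z up. In this frame: black housing x -165 to -75 mm, 44 mm wide, top at z 84; fixed upright pistol grip x -154 to -132, 28 mm wide, top at z 176, with the trigger lever in front of it; jaws at x 0 to 129.
- fixed_jaw: Steel fixed jaw, 56 mm wide, top 54 mm above the bench (a small knob behind its face reaches 65 mm). Origin: bottom centre of its flat gripping face, at clamp x +105 mm, which looks to the clamp's -x. At the start 56 to 68 mm lie between it and the pad.
- slide_jaw: Sliding jaw: steel bar through the housing and black carriage (50 mm wide, top 52 mm above the bench) that carries the pad. Origin: the clamp's origin when fully back; moves up to 50 mm along the clamp's x. It stays put when the trigger is let go: a brake holds up to about 18 N (a stronger grip slips back to that or a little less).
- pad: Black rubber pad, 50 mm wide, 34 mm high, sprung in front of the sliding jaw's carriage. Origin: centre of its gripping face, 32.5 mm above the bench. It yields 1 mm for every 12 N of grip, at most 8 mm. A hold is firm above 10 N; the wood is crushed above 28 N.
- trigger (a joint): Trigger angle, rad: 0 let go (lever upright), 0.25 fully squeezed (top swung back to the grip); a spring returns it in about half a second. At lever's height a full squeeze takes about 13 N while the jaw runs free and drives it one ratchet tooth, 4 mm. Once the foot is gripped the lever turns stiff: squeezed with 16 to 20 N until the jaw stops advancing it grips well; over 25 N may crush the wood.
- lever (a point): On the trigger, the middle of its thickness where it is best squeezed, 140 mm above the bench and 65 mm above its pivot; moves with it. The steel lever is 12 mm thick, 24 mm wide and reaches from 90 to 168 mm above the bench. At this height grip and trigger together span 60 mm along the clamp's x when let go, 44 mm when fully squeezed.
- squeeze (a point): Point on the clamp midway between the grip's back face and the front face of the fully squeezed trigger, at clamp x -132 mm, 140 mm above the bench. An opening of 80 to 88 mm centred here and closing along the clamp's x clears the grip and the trigger let go, and closes on both.
- seat (a point): Where the origin of the foot is when it stands on the bed, centred, flat against the fixed jaw: on the bed's top, clamp x +83 mm, 12 mm above the bench. Axes as the clamp's.
- jar: Bystander: glass jar with steel lid, 72 mm in diameter, 95 mm high. Origin: centre of its underside.
- tape: Bystander: cardboard tape ring, 90 mm in diameter, 45 mm high. Origin: centre of its underside.
- carton: Bystander: closed cardboard carton 90 x 120 x 60 mm. Origin: centre of its underside.
There are look-alikes about, which are no part of the job. Leave any red look-alike of the foot alone.

How it is judged:
On the way, in this order (a step that is already met when the one before it is completed fails the run):
1. the foot stands upright on the bed between the jaws, squared up, let go and not yet gripped (y of foot in the frame of seat between -0.012 and 0.012 m and z of foot in the frame of seat between -0.003 and 0.004 m and x of foot in the frame of seat between -0.032 and 0.004 m and angle between foot's own z axis and vertical below 0.08 rad and angle between the x axis of foot and the x axis of clamp, either way round below 0.2 rad and contact force between the fingers and foot below 0.3 N and contact force between pad and foot below 6 N), for 0.2 s.
2. the trigger has been squeezed until the pad presses the foot with more than 10 N (contact force between pad and foot above 10 N and contact force between fixed_jaw and foot above 6 N), for 0.3 s.
At the end, for the whole second after the job is handed in: The foot stands upright (0.08 rad) on the bed (4 mm), centred across the jaws (12 mm), square (0.10 rad) and flat against the fixed jaw (6 mm), pressed by the pad with over 8 N and by the fixed jaw with over 6 N, at rest (y of foot in the frame of seat between -0.012 and 0.012 m and z of foot in the frame of seat between -0.003 and 0.004 m and x of foot in the frame of seat between -0.006 and 0.004 m and angle between foot's own z axis and vertical below 0.08 rad and angle between the x axis of foot and the x axis of clamp, either way round below 0.1 rad and contact force between pad and foot above 8 N and contact force between fixed_jaw and foot above 6 N and linear speed of foot below 0.01 m/s); the robot touches nothing.
It fails at once if the wood is crushed: the pad presses the foot with more than 28 N (contact force between pad and foot above 28 N).
It fails at once if the robot pushes the sliding jaw, its bar or its pad directly with more than 5 N (contact force between any of the fingers, the arm and slide_jaw above 5 N).
It fails at once if the jar, the tape ring or the carton is moved more than 20 mm (distance of any of jar, tape, carton from where it was at the start of the episode above 0.02 m).
It also fails if it takes over 72 s, if anything falls off the work surface, if the arm or the gripper's body presses on something with over 40 N, if the wrist force passes 120 N, or if a joint passes its speed limit or range.

### The arm

A 7-joint arm with a two-finger parallel gripper is mounted at the origin on the work surface. World frame = base frame: x ahead of the robot, y to its left, z up, the work surface at z = 0. Lengths are in m, angles in rad, forces in N, time in s.
With the tool pointing down it reaches from about 0.375 to 0.925 m from the base axis. Payload 3.1 kg.
Tool frame: the origin (TCP) lies between the finger pads; the fingertips stand 25 mm ahead of it and the grasp point (between the pads) lies 6 mm ahead of it; z points along the fingers, y is the line along which they close (so a half turn about z gives the same grasp; the last joint's range is limited). The gripper opens to 85 mm and grips with 20 to 120 N. Pads are 22 mm wide; open, the fingers measure 114 mm over their backs; the gripper's body (76 mm by 85 mm) begins 54 mm behind the grasp point. The pads swing forward as they close: fully open they stand 13 mm farther back than shut.
Start: joints at [1.038, 0.383, 0.044, 1.598, -0.018, 1.161, -0.05], TCP at [0.274, -0.59, 0.256] pointing down, gripper open.
Joint ranges: [-2.61, 2.61], [-0.41, 2.15], [-1.48, 1.57], [0, 2.5], [-1.57, 4.71], [0.05, 1.97], [-2.85, 2.85]. Speed limits (rad/s): [2.79, 2.79, 3.14, 3.14, 3.14, 3.14, 3.14].

### API

Orientations are given as a 3x3 rotation matrix whose columns are the frame's x, y, z axes.
In Python, from cell import manip, read_camera gives the robot as it stands. Calls block until the motion is done:
- manip.move_ptp(position, orientation): joint-space move of the TCP to a pose.
- manip.movel(position, vel=0.15, attitude=None): straight line of the TCP; attitude=None keeps the orientation; vel is the mean speed in m/s.
- manip.move_j(angles): joint-space move.
- manip.gripper_open() and manip.grasp(newtons=None): open the fingers fully, or close them until they stop; newtons is the grip in N (None keeps the last).
- manip.wait(seconds).
- manip.ik(position, orientation): joint angles nearest the present ones, or None.
- read_camera(name): name is "side" or "top" or "wrist"; returns a dict with "color" (400x640x3 uint8, blue, green, red), "range_z" (400x640 float32, m along the optical axis (not along the pixel's ray), 0 where there is no reading), "mtx" (3x3 intrinsics, pixels), "xyz" and "attitude" of the camera in the world. Camera axes: x right, y down, z forward; pixel columns grow to the right and rows downward; lengths in m; the calibration is good to about 2 mm. A picture is of the moment at which its call begins.
A pose or a line that the arm cannot do raises manip.IKError and nothing moves.
- manip.finish_job(): hands the job in; it is judged then, once.
Readings, each from a call of its own:
- manip.get_clock(): time.
- manip.get_joint_pos(): joint angles.
- manip.get_qd(): joint speeds.
- manip.get_tau(): joint torques, N m.
- manip.get_tool_pos(): TCP position.
- manip.get_tool_rot(): TCP orientation.
- manip.get_contact_force(): force on the tool from outside, world axes, zero at the start.
- manip.get_wrist_torque(): the same for the moment, N m.
- manip.get_gripper_width(): finger opening in m.
- manip.get_finger_force(): force on a finger pad.
Only numpy, scipy, OpenCV 4.12 (cv2) and the standard library are available. Lean on these libraries where they do the work, as an engineer would, in place of code of your own. Each camera call takes 0.05 s, during which the arm holds its last target. There are 200 camera calls.

## Working session

There is one attempt and no reset: what is moved stays moved. The work goes in short steps, each a Python script; the robot and the scene stay as the last script left them, time stands still between calls to the robot, and variables do not carry over. Pictures are saved under pics/ and viewed, at most 10 in all, crops included, and the job is handed in when it is done.

```bash
mkdir -p pics; ls
python3 - <<'E'
from cell import manip, read_camera
import cv2, pickle, numpy as np
d={}
for n in ("top","side"):
    d[n]=read_camera(n); cv2.imwrite(f"pics/{n}0.png",d[n]["color"])
    print(n,d[n]["mtx"].tolist(),np.round(d[n]["xyz"],3),np.round(d[n]["attitude"],3).tolist(), d[n]["range_z"].min(),d[n]["range_z"].max())
pickle.dump(d,open("d0.pkl","wb"))
print(manip.get_clock())
E
```

```text
pics
top [[431.52394994846304, 0.0, 322.3675714423617], [0.0, 431.52394994846304, 196.64359923860434], [0.0, 0.0, 1.0]] [ 0.403 -0.011  1.198] [[0.017, -0.995, 0.096], [-1.0, -0.016, 0.007], [-0.005, -0.096, -0.995]] 0.0 2.048057
side [[489.3061312061602, 0.0, 320.5636927439387], [0.0, 489.3061312061602, 201.8464517962032], [0.0, 0.0, 1.0]] [-0.126  0.925  1.197] [[-0.819, -0.395, 0.416], [-0.573, 0.558, -0.6], [0.005, -0.73, -0.683]] 0.0 3.5616996
0.1
```

View pics/top0.png

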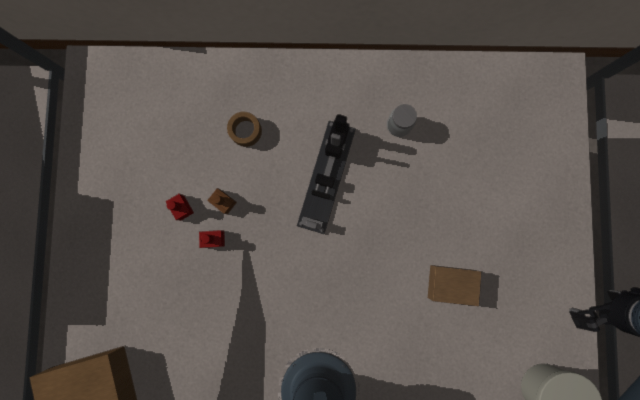

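View pics/side0.png

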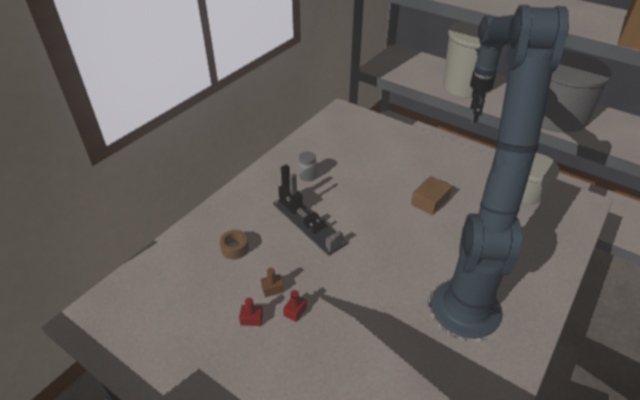

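The top view shows the brown foot at (221,201), with red look-alikes at (180,207) and (211,239). The clamp runs from its grip at (340,120) to its fixed jaw at (313,226). The tape is at (244,128), the jar at (403,118) and the carton at (455,285). The side view agrees, with the foot at (271,283) and the clamp running from (285,180) to (335,242).

```bash
cat > h.py <<'E'
import numpy as np, cv2
def cloud(d):
    K,R,t=d["mtx"],np.array(d["attitude"]),np.array(d["xyz"])
    v,u=np.mgrid[:400,:640]; z=d["range_z"]
    P=np.stack([(u-K[0,2])/K[0,0]*z,(v-K[1,2])/K[1,1]*z,z],-1)@R.T+t
    P[z<=0]=np.nan
    return P
def plane(d,uv,h):
    K,R,t=d["mtx"],np.array(d["attitude"]),np.array(d["xyz"])
    uv=np.atleast_2d(uv).astype(float)
    r=np.c_[(uv[:,0]-K[0,2])/K[0,0],(uv[:,1]-K[1,2])/K[1,1],np.ones(len(uv))]@R.T
    return (t+r*((h-t[2])/r[:,2])[:,None])[:,:2]
def rect(xy):  # centre, (len,wid), yaw of long side
    (c,s,a)=cv2.minAreaRect((np.asarray(xy)*1000).astype(np.float32))
    a=np.radians(a)
    if s[0]<s[1]: s=s[::-1]; a+=np.pi/2
    return np.array(c)/1000,np.array(s)/1000,(a+np.pi/2)%np.pi-np.pi/2
def biggest(m):
    n,l,st,_=cv2.connectedComponentsWithStats(m.astype(np.uint8)); return l==1+st[1:,4].argmax()
def down(yaw): # tool down, closing axis (y) at world yaw
    y=np.array([np.cos(yaw),np.sin(yaw),0]); z=np.array([0,0,-1.]); return np.c_[np.cross(y,z),y,z]
E
python3 - <<'E'
import pickle; from h import *
d=pickle.load(open("d0.pkl","rb"))["top"]; P=cloud(d); z=P[...,2]
C=d["color"].astype(int)
hsv=cv2.cvtColor(d["color"],cv2.COLOR_BGR2HSV)
print("table z",np.nanmedian(z[250:300,320:400]), "hsv foot",hsv[204,216],"red",hsv[207,180], 'bed',hsv[210,312],'table',hsv[270,350])
def win(u0,u1,v0,v1):
    m=np.zeros(z.shape,bool); m[v0:v1,u0:u1]=1; return m
W=win(200,245,180,222)
foot=biggest(W&(z>.02)); 
blk=foot&(z>.03)&(z<.05); stub=foot&(z>.075)
print("foot all",rect(P[foot][:,:2]),foot.sum()); print("blk",rect(P[blk][:,:2]),"stub",P[stub].mean(0),stub.sum(),z[foot].max())
W=win(285,370,100,240)
cl=biggest(W&(z>.006)); print("clamp",rect(P[cl][:,:2]))
bed=biggest(W&(C.max(-1)<75)&(z>.006)&(z<.03)); print("bed",rect(P[bed][:,:2]), np.median(z[bed]))
g=cl&(z>.15); print("grip top",P[g].mean(0),g.sum())
for n,w in dict(jar=(385,425,95,145),tape=(220,270,105,150),carton=(420,490,255,315),red1=(160,197,190,225),red2=(195,230,225,255)).items():
    m=biggest(win(*w)&(z>.02)); print(n,rect(P[m][:,:2]),np.nanmax(z[m]))
E
```

```text
table z -2.6302009156653483e-05 hsv foot [ 12 159  74] red [  0 221  38] bed [135  12  41] table [ 13  28 110]
foot all (array([0.5005809 , 0.27124478]), array([0.0606075, 0.043845 ]), np.float64(0.9310667500171936)) 387
blk (array([0.50052109, 0.27128931]), array([0.0606075 , 0.04369588]), np.float64(0.9310667500171936)) stub [0.4997616  0.27012897 0.08779413] 74 0.09262801609146765
clamp (array([ 0.58900909, -0.01685825]), array([0.33838275, 0.08021736]), np.float64(-0.2738881417772916))
bed (array([ 0.57504022, -0.01293372]), array([0.30936346, 0.08021736]), np.float64(-0.2738881417772916)) 0.011845123917933353
grip top [ 0.67714774 -0.04175319  0.16878503] 180
jar (array([ 0.72443329, -0.21321626]), array([0.06709789, 0.06580457]), np.float64(0.26812106643672506)) 0.09933314745029809
tape (array([0.70134863, 0.21593568]), array([0.08847236, 0.08846013]), np.float64(-0.9716213670969203)) 0.050849877718610825
carton (array([ 0.2865679, -0.3567453]), array([0.12322369, 0.0903104 ]), np.float64(1.4778550673863848)) 0.06822065271800959
red1 (array([0.48252487, 0.38671661]), array([0.06044678, 0.04591286]), np.float64(0.5625691447245647)) 0.09385927965183605
red2 (array([0.3974884 , 0.29478448]), array([0.06124971, 0.04388609]), np.float64(-1.4915487171388144)) 0.09481942320838788
```

```bash
cat >> h.py <<'E'
BC=np.array([.57504,-.01293]); CY=-0.27389+np.pi; EX=np.array([np.cos(CY),np.sin(CY)]); EY=np.array([-EX[1],EX[0]])
O=BC+0.018*EX
def toclamp(P): q=P[...,:2]-O; return np.stack([q@EX,q@EY,P[...,2]],-1)
def world(x,y): return O+x*EX+y*EY
E
python3 - <<'E'
import pickle; from h import *
d=pickle.load(open("d0.pkl","rb"))["top"]; Q=toclamp(cloud(d)); x,y,z=Q[...,0],Q[...,1],Q[...,2]
b=(abs(y)<.022)
def prof(lo,hi,zl,zh,yl=.022):
    m=(abs(y)<yl)&(x>lo)&(x<hi)&(z>zl)&(z<zh); a=x[m]; b_=y[m]; print((lo,hi,zl),m.sum(),np.round(np.percentile(a,[0,3,50,97,100]),4),"y",np.round([b_.min(),b_.max(),b_.mean()],4), "z",np.round(np.median(z[m]),4))
prof(.08,.15,.045,.060,.035); prof(-.02,.07,.03,.060,.035); prof(-.18,-.06,.075,.095,.035); prof(-.17,-.05,.155,.19,.035)
E
python3 - <<'E'
from cell import manip
from h import *
f=np.array([.5003,.2709]); R=down(0.931)
manip.move_ptp([*f,.20],R); manip.movel([*f,.076],vel=.12); manip.grasp(30)
print(manip.get_clock(),manip.get_gripper_width(),manip.get_finger_force(),manip.get_tool_pos())
manip.movel([*f,.18],vel=.15)
print(manip.get_clock(),manip.get_gripper_width(),manip.get_finger_force(),manip.get_contact_force())
E
```

```text
(0.08, 0.15, 0.045) 118 [0.1069 0.1074 0.1144 0.1284 0.1308] y [-0.0278  0.0278  0.0003] z 0.054
(-0.02, 0.07, 0.03) 320 [-0.0156 -0.0138  0.0081  0.0424  0.0428] y [-0.0246  0.0251  0.0005] z 0.0496
(-0.18, -0.06, 0.075) 356 [-0.1603 -0.1541 -0.1015 -0.0741 -0.0727] y [-0.0256  0.026   0.0016] z 0.0829
(-0.17, -0.05, 0.155) 165 [-0.1523 -0.1491 -0.133  -0.0925 -0.0916] y [-0.0141  0.0138  0.    ] z 0.1718
4.9917 0.02340054753334925 31.908423900604248 [0.50047198 0.27100294 0.07614776]
5.8333 0.023265964716019525 31.75644814968109 [ 0.14866595 -1.32612368 -1.79481654]
```

Run:
```python
from cell import manip, read_camera
from h import *
import pickle
p=world(.0795,0); R=down(CY-np.pi/2)
print("place",p)
manip.move_ptp([*p,.18],R); manip.movel([*p,.110],vel=.12)
for z in (.095,.0895,.0885,.0875):
    manip.movel([*p,z],vel=.03); f=manip.get_contact_force(); print(z,np.round(f,2),manip.get_clock())
    if f[2]>1.5: break
manip.gripper_open(); manip.wait(.2)
q=manip.get_tool_pos(); manip.movel([q[0],q[1],.22],vel=.15)
d={n:read_camera(n) for n in("top","wrist")}; pickle.dump(d,open("d1.pkl","wb"))
cv2.imwrite("pics/wrist1.png",d["wrist"]["color"])
Q=toclamp(cloud(d["wrist"])); x,y,z=Q[...,0],Q[...,1],Q[...,2]; B=d["wrist"]["color"].astype(int)
w=(abs(y)<.035)&(x>.05)&(x<.112)
blk=w&(z>.048)&(z<.056)&(B[...,2]>1.5*B[...,0]); stub=w&(z>.095)&(z<.11)
print("blk",rect(Q[blk][:,:2]),blk.sum(),np.median(z[blk]),"stub",Q[stub].mean(0) if stub.any() else None, manip.get_clock())
```

```text
place [0.48117421 0.01344165]
0.095 [ 0.06  0.36 -2.16] 8.225
0.0895 [-0.07 -0.23 -1.32] 8.5583
0.0885 [-0.12 -0.95 -1.77] 8.8083
0.0875 [-1.61 -0.22  3.85] 9.0583
blk (array([ 0.08087778, -0.0008045 ]), array([0.0600152 , 0.04295808]), np.float64(1.5700157542793942)) 1857 0.05156151356447397 stub [ 0.08147003 -0.00065285  0.10124458] 11.0167
```

View pics/wrist1.png

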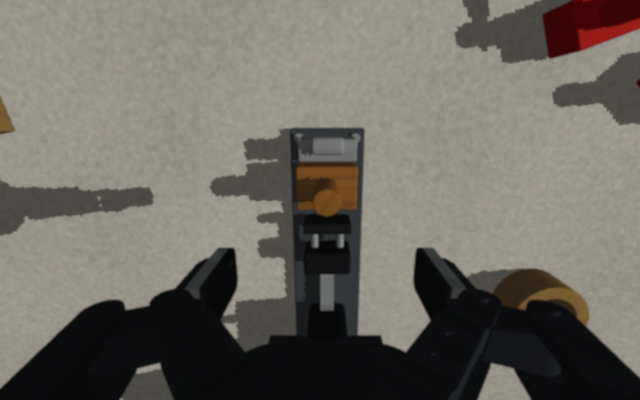

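The foot stands square at image (327,187), between the fixed jaw at (330,148) and the pad at (327,222). That is about 3 mm short of the seat along x. Next I'll make one trial squeeze.

```bash
cat >> h.py <<'E'
from cell import manip, read_camera
def look():
    d=read_camera("top"); Q=toclamp(cloud(d)); x,y,z=Q[...,0],Q[...,1],Q[...,2]; B=d["color"].astype(int)
    w=(abs(y)<.034)&(x>.03)&(x<.115)
    brown=w&(B[...,2]>1.5*B[...,0])&(z>.045)&(z<.06); pad=(abs(y)<.02)&(x>-.02)&(x<.07)&(z>.035)&(z<.056)&~brown
    r=rect(Q[brown][:,:2]); return "foot",np.round(r[0],4),np.round(r[1],3),"pad",np.round(np.percentile(x[pad],[5,50,97]),4)
def stroke(n=20):
    manip.grasp(n); f=manip.get_contact_force(); 
    print("t%.2f w%.4f ff%.1f Fx%.1f"%(manip.get_clock(),manip.get_gripper_width(),manip.get_finger_force(),f[:2]@EX),np.round(f,1),end=" ")
    manip.wait(.3); f=manip.get_contact_force(); print("| w%.4f ff%.1f Fx%.1f"%(manip.get_gripper_width(),manip.get_finger_force(),f[:2]@EX), end=" ")
    manip.gripper_open(); manip.wait(.5); print(*look())
E
python3 - <<'E'
from h import *
print(*look())
p=world(-.1308,0); R=down(CY-np.pi)
manip.move_ptp([*p,.25],R); manip.movel([*p,.146],vel=.1)
print(np.round(manip.get_contact_force(),1),manip.get_clock(), toclamp(manip.get_tool_pos()))
stroke()
print(manip.get_clock())
E
```

```text
Traceback (most recent call last):
  File "h.py", line 31, in look
    r=rect(Q[brown][:,:2]); return "foot",np.round(r[0],4),np.round(r[1],3),"pad",np.round(np.percentile(x[pad],[5,50,97]),4)
                                                                                           ~~~~~~~~~~~~~^^^^^^^^^^^^^^^^^^
IndexError: index -1 is out of bounds for axis 0 with size 0
```

```bash
python3 - <<'E'
s=open('h.py').read()
s=s.replace('    r=rect(Q','    if pad.sum()<5 or brown.sum()<5: return "occluded",brown.sum(),pad.sum()\n    r=rect(Q')
open('h.py','w').write(s)
E
python3 - <<'E'
from h import *
p=world(-.1308,0); R=down(CY-np.pi)
manip.move_ptp([*p,.25],R); print(*look()); manip.movel([*p,.146],vel=.1)
print(np.round(manip.get_contact_force(),1),manip.get_clock(), toclamp(manip.get_tool_pos()))
stroke()
print(manip.get_clock())
E
```

```text
foot [0.0803 0.0008] [0.06  0.044] pad [-0.0126  0.0081  0.0424]
[0.6 0.2 0.4] 13.5833 [-0.13155455 -0.00036364  0.14708728]
t14.08 w0.0455 ff18.2 Fx7.1 [-7.1  1.2  9.3] | w0.0462 ff18.2 Fx7.3 foot [0.0803 0.0007] [0.06  0.044] pad [-0.008   0.0126  0.0474]
15.4083
```

Run:
```python
from h import *
for _ in range(3): stroke()
print(manip.get_clock())
```

```text
t15.90 w0.0462 ff14.7 Fx5.4 [-5.5  0.4  8. ] | w0.0460 ff14.7 Fx5.7 foot [0.0804 0.0006] [0.06  0.044] pad [-0.0037  0.0165  0.0511]
t17.72 w0.0463 ff14.8 Fx4.8 [-4.9  0.1  8.8] | w0.0462 ff14.8 Fx6.7 foot [0.0801 0.0008] [0.06  0.044] pad [0.0002 0.0206 0.0552]
t19.53 w0.0459 ff14.5 Fx6.1 [-6.1  0.9  8.5] | w0.0463 ff14.5 Fx5.7 foot [0.0807 0.0006] [0.06  0.045] pad [0.0038 0.0226 0.057 ]
20.8583
```

Run:
```python
from h import *
stroke()
```

```text
t21.36 w0.0461 ff14.5 Fx6.1 [-6.3  0.2  9.7] | w0.0461 ff14.5 Fx5.2 foot [0.0842 0.0008] [0.06  0.045] pad [0.008  0.0275 0.0605]
```

Run:
```python
from h import *
stroke()
```

```text
t23.18 w0.0508 ff12.9 Fx8.9 [-8.9  1.2  9.1] | w0.0508 ff12.9 Fx7.9 foot [0.0843 0.0007] [0.06  0.045] pad [0.0089 0.0274 0.0605]
```

Run:
```python
from h import *
stroke()
```

```text
t24.97 w0.0501 ff13.0 Fx7.6 [-7.4  1.5  9.8] | w0.0505 ff13.0 Fx7.9 foot [0.0844 0.0008] [0.06  0.045] pad [0.0089 0.0282 0.0607]
```

Run:
```python
from h import *
p=manip.get_tool_pos(); q=world(-.1275,0)
manip.movel([*q,p[2]],vel=.05); print(toclamp(manip.get_tool_pos()))
stroke()
```

```text
[-1.27166302e-01 -1.18907624e-04  1.45961670e-01]
t26.99 w0.0507 ff11.1 Fx3.5 [-3.6  0.3  6.8] | w0.0505 ff11.1 Fx3.4 foot [0.0842 0.0007] [0.06  0.045] pad [0.0088 0.0278 0.0604]
```

Run:
```python
from h import *
stroke(23)
```

```text
t28.75 w0.0500 ff13.6 Fx2.8 [-2.8  0.4  5.3] | w0.0502 ff13.6 Fx2.2 foot [0.0841 0.0008] [0.06  0.045] pad [0.0087 0.0274 0.0605]
```

Run:
```python
from h import *
stroke(26);
```

```text
t30.53 w0.0491 ff17.6 Fx2.8 [-3.  -0.5  7. ] | w0.0489 ff17.6 Fx2.4 foot [0.0842 0.0007] [0.06  0.045] pad [0.0087 0.0275 0.0604]
```

Run:
```python
from h import *
stroke(26)
p=manip.get_tool_pos(); q=world(-.1308,0); manip.movel([*q,p[2]],vel=.05); manip.movel([*q,.25],vel=.12)
p=world(.03,0); manip.move_ptp([*p,.25],down(CY-np.pi/2)); manip.wait(.3)
d=read_camera("wrist"); Q=toclamp(cloud(d)); x,y,z=Q[...,0],Q[...,1],Q[...,2]; B=d["color"].astype(int)
cv2.imwrite("pics/wrist2.png",cv2.resize(d["color"],None,fx=1.25,fy=1.25)); import pickle; pickle.dump(d,open("d2.pkl","wb"))
d1=pickle.load(open("d1.pkl","rb"))["wrist"]
for n,dd in(("before",d1),("after",d)):
    Q=toclamp(cloud(dd)); x,y,z=Q[...,0],Q[...,1],Q[...,2]; B=dd["color"].astype(int)
    br=(B[...,2]>1.5*B[...,0])
    b=(abs(y)<.034)&(x>.05)&(x<.112)&(z>.047)&(z<.056)&br; print(n,rect(Q[b][:,:2]))
    c=(abs(y)<.02)&(x>-.03)&(x<.075)&(z>.044)&(z<.056)&~br
    h,e=np.histogram(x[c],np.arange(-.03,.076,.002)); print(dict(zip(np.round(e[:-1]*1000).astype(int).tolist(),h.tolist())))
    k=c&(abs(z-.052)<.0015); print("carriage",np.percentile(x[k],[1,5,50,95,99]), "pad",np.percentile(x[c&(z<.0505)],[1,5,50,95,99]))
print(manip.get_clock())
```

```text
t32.33 w0.0488 ff17.6 Fx2.8 [-2.9 -0.2  6.8] | w0.0490 ff17.6 Fx2.3 foot [0.0841 0.0007] [0.06  0.045] pad [0.0085 0.0273 0.0603]
before (array([ 0.08103372, -0.00080244]), array([0.06002043, 0.04325753]), np.float64(1.569585786921401))
{-30: 0, -28: 0, -26: 0, -24: 0, -22: 0, -20: 0, -18: 0, -16: 0, -14: 42, -12: 59, -10: 64, -8: 58, -6: 69, -4: 59, -2: 63, 0: 70, 2: 67, 4: 62, 6: 73, 8: 96, 10: 98, 12: 0, 14: 0, 16: 0, 18: 0, 20: 0, 22: 0, 24: 0, 26: 0, 28: 0, 30: 10, 32: 67, 34: 78, 36: 69, 38: 69, 40: 82, 42: 91, 44: 0, 46: 0, 48: 0, 50: 0, 52: 0, 54: 0, 56: 0, 58: 0, 60: 0, 62: 0, 64: 0, 66: 0, 68: 0, 70: 0, 72: 0}
carriage [-0.01288379 -0.0112896  -0.00170324  0.00824912  0.00963227] pad [-0.01327004 -0.01082014  0.03375881  0.04276801  0.04305117]
after (array([ 0.08401219, -0.00084159]), array([0.05986031, 0.04475366]), np.float64(1.5693263950312275))
{-30: 0, -28: 0, -26: 0, -24: 0, -22: 0, -20: 0, -18: 0, -16: 0, -14: 0, -12: 0, -10: 0, -8: 0, -6: 0, -4: 0, -2: 0, 0: 0, 2: 0, 4: 0, 6: 10, 8: 62, 10: 65, 12: 51, 14: 67, 16: 73, 18: 73, 20: 59, 22: 55, 24: 72, 26: 74, 28: 71, 30: 73, 32: 37, 34: 0, 36: 0, 38: 0, 40: 0, 42: 0, 44: 0, 46: 0, 48: 0, 50: 0, 52: 74, 54: 74, 56: 74, 58: 75, 60: 37, 62: 0, 64: 0, 66: 0, 68: 0, 70: 0, 72: 0}
carriage [0.00838047 0.00974871 0.01992192 0.02977323 0.0542056 ] pad [0.00796812 0.00919212 0.0521272  0.06069346 0.06088249]
36.5583
```

View pics/wrist2.png

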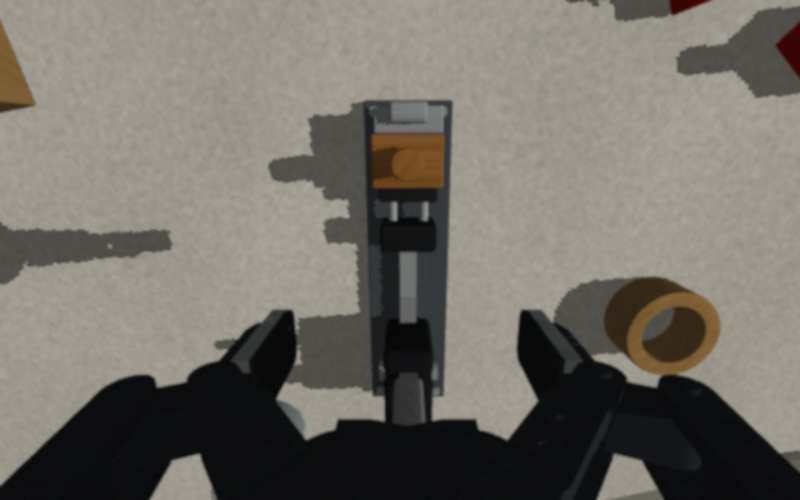

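The foot at (408,162) sits flush between the fixed jaw at (408,120) and the pad at (408,195), square and centred. The carriage moved about 21 mm and the pad about 18 to 20 mm. That leaves the pad compressed 1 to 2 mm, so the grip is firm, and the gripper is well clear.

```bash
python3 -c "
from cell import manip
print(manip.finish_job(), manip.get_clock())"
```

```text
the job is handed in; nothing more can be done
the job is handed in; nothing more can be done
```

I handed the job in at about 37 s of the 72 s allowed; no verdict came back. The foot stands square and centred, clamped flat against the fixed jaw, and the arm is clear. I estimated the grip only from 1–2 mm of pad compression (roughly 12–24 N), so the force itself is not confirmed.

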